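# Clear a stuck cork from the corking stand

### The arm

A 6-joint arm with a two-finger parallel gripper is mounted at the origin on the work surface. World frame = base frame: x ahead of the robot, y to its left, z up, the work surface at z = 0. Lengths are in m, angles in rad, forces in N, time in s.
With the tool pointing down it reaches from about 0.4 to 0.825 m from the base axis. Payload 7 kg.
Tool frame: the origin (TCP) lies midway between the tips of the shut fingers; the grasp point (between the pads) lies 19 mm behind it; z points along the fingers, y is the line along which they close (so a half turn about z gives the same grasp; the last joint's range is limited). The gripper opens to 85 mm and grips with 20 to 120 N. Pads are 22 mm wide; open, the fingers measure 114 mm over their backs; the gripper's body (76 mm by 85 mm) begins 54 mm behind the grasp point. The pads swing forward as they close: fully open they stand 13 mm farther back than shut.
Start: joints at [1.416, 0.359, 0.012, 0, -1.224, -0.288], TCP at [0.289, 0.61, 0.231] pointing down, gripper open.
Joint ranges: [-3.07, 3.07], [-1.43, 2.12], [-1.02, 1.25], [-3.03, 1.67], [-3.05, -0], [-3.03, 3.03]. Speed limits (rad/s): [2.39, 2.39, 3.01, 3.14, 3.14, 3.14].

### API

Orientations are given as a 3x3 rotation matrix whose columns are the frame's x, y, z axes.
In Python, from station import env gives the robot as it stands. The module is installed in compiled form; this text tells all that it offers. Calls block until the motion is done:
- env.reach(position, orientation): joint-space move of the TCP to a pose.
- env.move_straight(position, v=0.15, rotation=None): straight line of the TCP; rotation=None keeps the orientation; v is the mean speed in m/s.
- env.set_joints(angles): joint-space move.
- env.set_gripper(opening, strength=None): finger opening in m; strength is the grip in N (None keeps the last); returns when the fingers have stopped.
- env.pause(seconds).
- env.inverse_kinematics(position, orientation): joint angles nearest the present ones, or None.
- env.grab_frame(name): name is "scene" or "top" or "wrist"; returns a dict with "frame" (384x512x3 uint8, red, green, blue), "depth" (384x512 float32, m along the optical axis (not along the pixel's ray), 0 where there is no reading), "camera_matrix" (3x3 intrinsics, pixels), "rvec" (rotation vector, rad) and "tvec" (3), from world to camera coordinates, as OpenCV has them. Camera axes: x right, y down, z forward; pixel columns grow to the right and rows downward; lengths in m; the calibration is good to about 2 mm. A picture is of the moment at which its call begins.
A pose or a line that the arm cannot do raises env.Unreachable and nothing moves.
- env.sign_off(): hands the job in; it is judged then, once.
Readings, each from a call of its own:
- env.current_t(): time.
- env.current_q(): joint angles.
- env.current_joint_velocities(): joint speeds.
- env.current_joint_efforts(): joint torques, N m.
- env.current_eef_pos(): TCP position.
- env.current_ee_rot(): TCP orientation.
- env.current_force(): force on the tool from outside, world axes, zero at the start.
- env.current_wrist_torque(): the same for the moment, N m.
- env.current_width(): finger opening in m.
- env.current_gripper_force(): force on a finger pad.
Only numpy, scipy, OpenCV 4.12 (cv2) and the standard library are available. Lean on these libraries where they do the work, as an engineer would, in place of code of your own. Each camera call takes 0.05 s, during which the arm holds its last target. There are 200 camera calls.

### The job

A cork has stuck in the clear barrel of the corking stand. Take the red-handled ramrod out of its wooden block, feel its nose gently through the off-centre brass bush on top without forcing or jamming it, push the cork down and out so that it drops into the stand's blue tray, then put the ramrod back fully home in its block and let go. Leave the bottles, jars, bowl, spoon and spare cork where they are.

Things in the scene. Friction and masses are not known exactly. Their poses are not given: they have to be found in the camera images.
- corker: corking stand, fixed: blue tray 130 x 130 mm (walls 20 mm high, floor 8 mm above the table), four posts, square aluminium top plate (76 x 76 mm, 110 to 118 mm above the table), under it a clear barrel from 62 to 110 mm, inner diameter 38 mm. On the plate a brass bush ring, 12 mm thick (118 to 130 mm), outside 48 mm, hole 23 mm. Origin at its underside on the barrel's vertical axis, z up
- corker_axis (a point): point on the barrel's axis, level with the bush's top (130 mm up). NOT the centre of the bush's hole: that is 5.5 to 7 mm off this axis, in a direction that differs each time and is not measured; find it by feel or eye. The bush is clamped and does not give; it pushes a nose that enters off-centre sideways, towards the hole's centre. Over 15 N between ramrod and stand is forcing it
- cork_center (a point): centre of the stuck cork: a cylinder of 36 mm diameter, 34 mm long, upright in the barrel, underside 62 to 69 mm above the table. Three orange spring jaws (71 to 81 mm up) grip it: about 6 to 12 N of push moves it, and it drops out once its upper end is below 71 mm
- ramrod: the ramrod, loose, about 250 g. Origin at the tip of its nose, z up along the rod. From the tip: conical steel nose 18 mm long (6 mm across, widening to 20 mm), steel shaft 20 mm in diameter up to a dark collar (diameter 40 mm, 76 to 84 mm from the tip), red square handle 30 x 30 mm, 84 to 139 mm from the tip, its flats facing the ramrod's x and y axes
- ramrod_handle (a point): centre of the red handle, 111.5 mm above the tip; grip here
- ramrod_tip (a point): the very tip of the ramrod's nose
- block: wooden block, fixed, 80 x 80 x 84 mm, with one vertical hole of 23 mm diameter, 80 mm deep, at its centre. Origin at the centre of its underside. The ramrod hangs in it with its collar flat on the block's top, its tip then 8 mm above the table
- block_mouth (a point): centre of the hole's mouth on top of the block, 84 mm above the table
- syrup_a: dark syrup bottle, diameter 66 mm, 200 mm tall, origin at its underside; leave alone
- syrup_b: dark syrup bottle, diameter 66 mm, 200 mm tall, origin at its underside; leave alone
- jam_a: red jam jar, diameter 64 mm, 75 mm tall, origin at its underside; leave alone
- jam_b: amber jam jar, diameter 64 mm, 75 mm tall, origin at its underside; leave alone
- taster: white tasting bowl, diameter 84 mm, 35 mm tall, origin at its underside; leave alone
- spare_cork: spare cork standing on the table, diameter 36 mm, 34 mm tall, origin at its underside; leave alone
- spoon: wooden spoon lying on the table; leave alone
Not all that is in view belongs to the job. There is more than one size of the ramrod; the one meant has the size given above.

How it is judged:
On the way, in this order (a step that is already met when the one before it is completed fails the run):
1. the ramrod's nose is through the bush, inside the barrel (height (world z) of ramrod_tip between 0.045 and 0.112 m and horizontal distance between ramrod_tip and corker_axis below 0.012 m), for 0.1 s.
2. the cork has dropped out below while the ramrod is still in the barrel (height (world z) of cork_center below 0.045 m and height (world z) of ramrod_tip below 0.112 m and horizontal distance between ramrod_tip and corker_axis below 0.012 m), for 0.1 s.
At the end, for the whole second after the job is handed in: the cork lies in the blue tray under the barrel (its centre below 45 mm and within 75 mm of the barrel's axis), and the ramrod hangs at rest, released, upright (within 0.08 rad) in its block's hole with the collar down on the block (within 4 mm of fully home) (height (world z) of cork_center below 0.045 m and horizontal distance between cork_center and corker_axis below 0.075 m and horizontal distance between ramrod_tip and block_mouth below 0.008 m and height (world z) of ramrod_tip below 0.012 m and angle between ramrod's own z axis and vertical below 0.08 rad and linear speed of ramrod below 0.02 m/s); the robot touches nothing.
It fails at once if the ramrod is forced or jammed: more than 15 N between ramrod and corking stand (contact force between ramrod and corker above 15 N).
It fails at once if a bottle, jar, the bowl, the spoon or the spare cork is moved more than 30 mm (distance of any of syrup_a, syrup_b, jam_a, jam_b, taster, spare_cork, spoon from where it was at the start of the episode above 0.03 m).
It also fails if it takes over 72 s, if anything falls off the work surface, if the arm or the gripper's body presses on something with over 40 N, if the wrist force passes 120 N, or if a joint passes its speed limit or range.

## Working session

There is one attempt and no reset: what is moved stays moved. The work goes in short steps, each a Python script; the robot and the scene stay as the last script left them, time stands still between calls to the robot, and variables do not carry over. Pictures are saved under pics/ and viewed, at most 10 in all, crops included, and the job is handed in when it is done.

```bash
mkdir -p pics; cat > h.py <<'E'
import numpy as np, cv2
from station import env
def snap(n,fn=None):
    f=env.grab_frame(n)
    np.savez(f'{fn or n}.npz',**f)
    return f
def load(n): return dict(np.load(f'{n}.npz'))
def world(f,u,v,z=None,d=None):
    R=cv2.Rodrigues(np.array(f['rvec'],float))[0]; t=np.array(f['tvec'],float).ravel()
    r=np.linalg.inv(f['camera_matrix'])@np.array([u,v,1.])
    o=-R.T@t; w=R.T@r
    if z is not None: return o+w*(z-o[2])/w[2]
    if d is None: d=float(np.median(f['depth'][int(v)-1:int(v)+2,int(u)-1:int(u)+2]))
    return o+w*d
def proj(f,p): return cv2.projectPoints(np.array(p,float).reshape(-1,3),f['rvec'],f['tvec'],f['camera_matrix'],None)[0].reshape(-1,2)
E
python3 - <<'E'
from h import *
for n in ('scene','top'):
    f=snap(n); cv2.imwrite(f'pics/{n}.png',cv2.resize(f['frame'][:,:,::-1],(800,600),interpolation=cv2.INTER_CUBIC))
    R=cv2.Rodrigues(np.array(f['rvec'],float))[0]; print(n,-R.T@np.array(f['tvec']).ravel(),R[2],f['camera_matrix'][0,0])
print(env.current_t(),env.current_ee_rot())
E
```

```text
scene [1.23229592 0.09224446 0.93760815] [-0.63524205 -0.07157972 -0.76898887] 409.77775971423813
top [0.5078498  0.01642208 1.13274185] [ 0.02761309 -0.00427345 -0.99960955] 417.0082762036692
0.1 [[ 9.03534865e-01 -4.28514301e-01 -4.90820857e-04]
 [-4.28514554e-01 -9.03533801e-01 -1.39508445e-03]
 [ 1.54340403e-04  1.47083132e-03 -9.99998906e-01]]
```

View pics/scene.png

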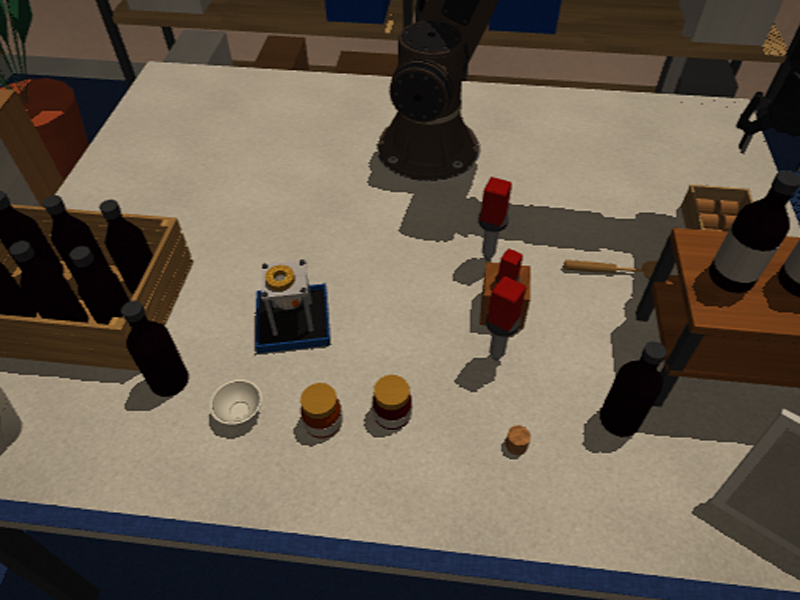

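View pics/top.png

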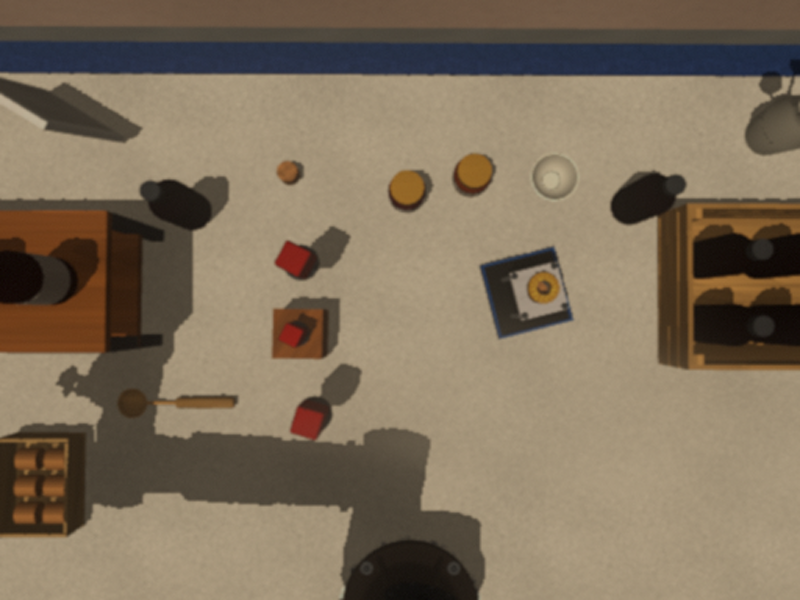

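The scene view shows a small red-handled ramrod in the block at about (508,275). Two larger ones stand free at (496,205) and (506,310). The stand is at (290,305). In the top view the block is at (299,334) and the bush at (543,287). Next I'll take enlarged crops.

```bash
python3 - <<'E'
from h import *
f=load('top'); s=load('scene')
def crop(g,u0,v0,w,h,k):
    c=cv2.resize(g['frame'][v0:v0+h,u0:u0+w,::-1],(w*k,h*k),interpolation=cv2.INTER_CUBIC)
    return cv2.convertScaleAbs(c,alpha=1.5,beta=10)
A=crop(f,165,190,50,50,8); B=crop(f,303,152,66,66,6)[:400,:400]; B=cv2.resize(B,(400,400)) if B.shape[:2]!=(400,400) else B
img=np.hstack([A,B]); cv2.imwrite('pics/c1.png',img)
for nm,u,v in (('handle',292,334),('big1',293,260),('big2',309,421),('corker plate',520,300),('bush',543,277),('blocktop',318,350),('bottle',180,205),('jar',407,190),('tall bottle on shelf',20,278),('crate bottle',762,250),('spoon',215,402)):
    print(nm,world(f,u/1.5625,v/1.5625).round(3))
E
```

```text
handle [0.474 0.18  0.147]
big1 [0.583 0.172 0.193]
big2 [0.351 0.147 0.193]
corker plate [ 0.527 -0.17   0.118]
bush [ 0.563 -0.204  0.128]
blocktop [0.447 0.149 0.083]
bottle [0.671 0.355 0.136]
jar [0.707 0.006 0.074]
tall bottle on shelf [0.547 0.473 0.35 ]
crate bottle [ 0.598 -0.5    0.205]
spoon [0.354 0.332 0.017]
```

View pics/c1.png

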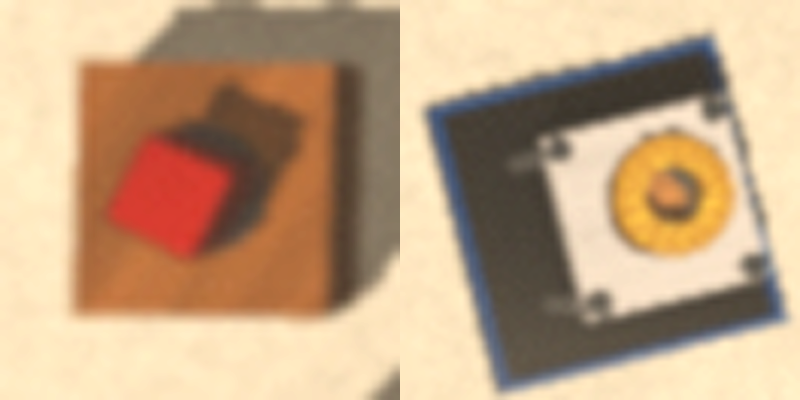

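Crop A shows the handle top corners at about (155,133), (237,175), (187,258) and (107,212), and the block top corners at (80,62), (335,62), (332,315) and (73,313). Crop B shows the brass ring centred at about (672,193), with the plate corners at (540,137), (718,92), (768,278) and (590,322).

I'll compute positions from these, then approach. I'll first pull in to a shorter radius so the arm clears the shelf bottles.

```bash
python3 - <<'E'
from h import *
f=load('top')
A=lambda x,y,z: world(f,165+(x+.5)/8-.5,190+(y+.5)/8-.5,z)
k=400/66
B=lambda x,y,z: world(f,303+(x-400+.5)/k-.5,152+(y+.5)/k-.5,z)
H=np.array([A(*p,.147) for p in ((155,133),(237,175),(187,258),(107,212))]); h=H.mean(0)
K=np.array([A(*p,.084) for p in ((80,62),(335,62),(332,315),(73,313))]); b=K.mean(0)
P=np.array([B(*p,.118) for p in ((540,137),(718,92),(768,278),(590,322))]); c=P.mean(0)
L=lambda M:np.linalg.norm(M-np.roll(M,-1,0),axis=1).round(3)
print('handle',h,L(H)); print('block',b,L(K)); print('plate',c,L(P)); ring=B(672,193,.13); print('ring',ring,'hole off',ring-c)
d=(H[1]-H[0])+(H[2]-H[3]); e=(H[2]-H[1])+(H[3]-H[0]); print('yaws',np.degrees(np.arctan2(d[1],d[0])),np.degrees(np.arctan2(e[1],e[0])))
R0=env.current_ee_rot()
Z=np.array([0,0,-1.]); 
a=np.arctan2(d[1],d[0]); y=np.array([np.cos(a),np.sin(a),0]); 
if y@R0[:,1]<0:y=-y
R=np.column_stack([np.cross(y,Z),y,Z]); np.savez('R.npz',R=R)
env.move_straight([.2,.40,.33],v=.2)
p=(h+b)/2; print(env.inverse_kinematics([p[0],p[1],.30],R))
env.reach([p[0],p[1],.30],R)
g=snap('wrist','w1'); cv2.imwrite('pics/w1.png',cv2.convertScaleAbs(cv2.resize(g['frame'][:,:,::-1],(800,600)),alpha=1.5,beta=10))
Rc=cv2.Rodrigues(g['rvec'])[0]; print(-Rc.T@g['tvec'].ravel(),Rc[2]); print(proj(g,[[*p[:2],.147],[*b[:2],.084]])*1.5625)
print(env.current_t(),env.current_q(),env.current_force())
E
```

```text
handle [0.47404747 0.18204798 0.147     ] [0.027 0.028 0.027 0.027]
block [0.47398613 0.18213979 0.084     ] [0.08  0.079 0.081 0.079]
plate [ 0.54244591 -0.19852025  0.118     ] [0.074 0.077 0.074 0.077]
ring [ 0.54768401 -0.20315103  0.13      ] hole off [ 0.0052381  -0.00463078  0.012     ]
yaws -118.28677800561564 149.16567971249793
[ 0.75409687  0.0402333  -0.23638973  0.         -1.2941733   0.32300204]
[0.54480216 0.14419369 0.4418533 ] [-0.27540044  0.14805881 -0.94985956]
[[393.56541439 273.33314926]
 [393.5098057  250.86155888]]
2.8667 [ 7.55804682e-01  4.01918325e-02 -2.36268229e-01 -8.98879317e-05
 -1.29413690e+00  3.22434067e-01] [-0.68095879  0.53795731 -0.33096471]
```

View pics/w1.png

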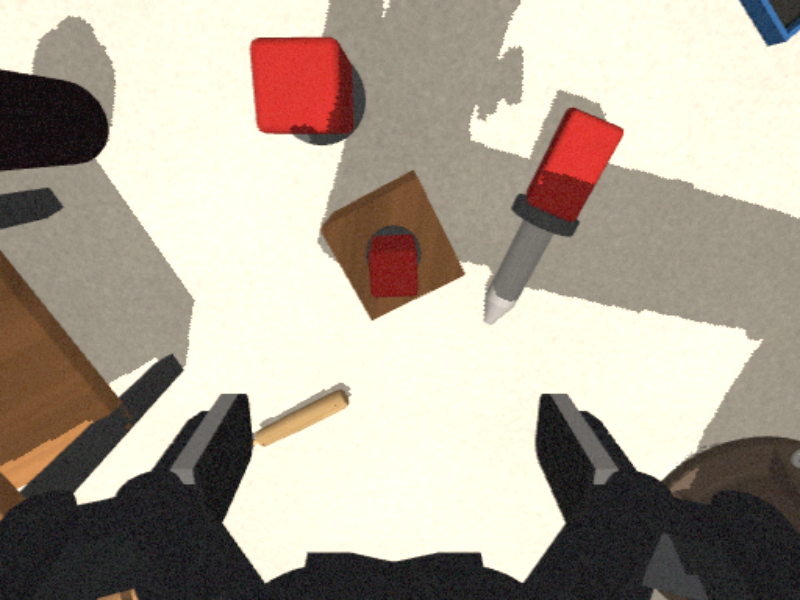

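The wrist view confirms it. The small handle is at (393,270), in line with the block hole at (393,250), which matches the projection, and its edges are aligned with the gripper. The two larger ramrods are clear of the fingers. Next I'll grasp and lift.

```bash
python3 - <<'E'
from h import *
x,y=.4740,.1821
env.move_straight([x,y,.18],v=.15); env.move_straight([x,y,.097],v=.08)
print(env.current_force().round(2))
env.set_gripper(.0,60)
print('w',env.current_width(),env.current_gripper_force(),env.current_eef_pos(),env.current_force().round(2))
env.move_straight([x,y,.115],v=.04); print(env.current_force().round(2),env.current_wrist_torque().round(3))
env.move_straight([x,y,.235],v=.1); print(env.current_width(),env.current_force().round(2),env.current_wrist_torque().round(3),env.current_eef_pos(),env.current_t())
g=snap('wrist','w2'); s=snap('scene','s2')
a=cv2.resize(g['frame'][:,:,::-1],(400,300)); c=cv2.resize(s['frame'][110:230,230:390,::-1],(800,600),interpolation=cv2.INTER_CUBIC); c[:300,:400]=a
cv2.imwrite('pics/l.png',cv2.convertScaleAbs(c,alpha=1.6,beta=10))
E
```

```text
[0.36 0.58 0.27]
w 0.029286197221523924 58.53030502796173 [0.47418592 0.18222332 0.09734994] [-1.13  0.39  3.41]
[ 0.21 -0.07 -3.37] [-0.046  0.036  0.053]
0.02980611053789961 [-0.15  0.1  -3.72] [-0.067 -0.046 -0.016] [0.47365809 0.18186839 0.23426432] 7.5
```

View pics/l.png

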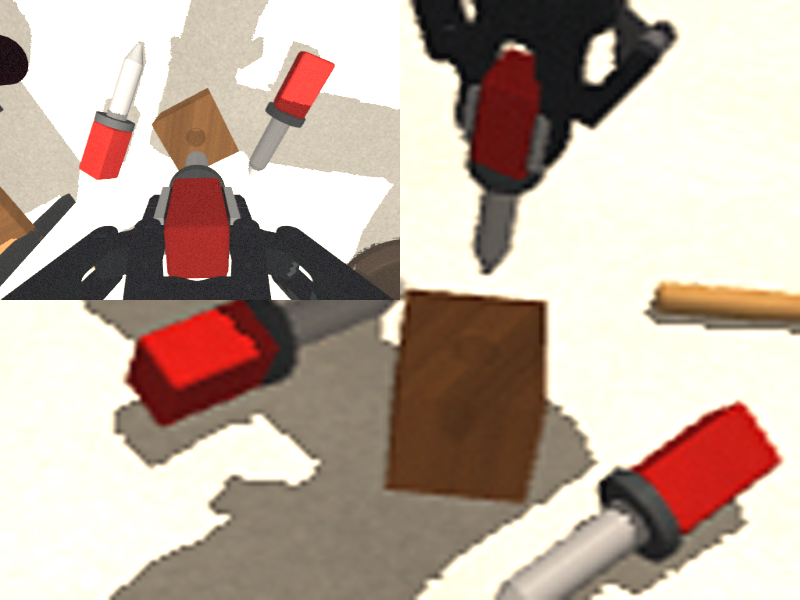

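The ramrod is held, upright and clear of the block at width 29.8 mm. The two larger ramrods appear to have toppled and now lie on the table at about (200,350) and (690,470) in the crop. They aren't on the protected list and they're out of the way. Next I'll go to the bush and feel the nose in.

```bash
cat > feel.py <<'E'
from h import *
OFF=.0894
def F(n=3):
    o=[]
    for _ in range(n): env.pause(.02); o.append(env.current_force())
    return np.mean(o,0)
def down(p,F0,z_end,step,fz_max,lat=1.5,gain=.00012,log=True):
    """lower in small steps, giving way along the lateral force; p = commanded TCP"""
    while p[2]>z_end:
        p[2]-=step; env.move_straight(p,v=.02)
        for i in range(8):
            d=F()-F0; l=np.linalg.norm(d[:2])
            if log and (i or l>1 or abs(d[2])>1): print('tip %.4f'%(p[2]-OFF),p[:2].round(4),d.round(1))
            if d[2]>fz_max or l>9: p[2]+=.001; env.move_straight(p,v=.02); return False
            if l<lat: break
            p[:2]+=gain*d[:2]; env.move_straight(p,v=.02)
    return True
E
python3 - <<'E'
from feel import *
p=np.array([.5477,-.2032,.265])
env.move_straight([.474,.182,.265]); env.move_straight(p,v=.2)
env.pause(.3); p[2]=.13+OFF+.004; env.move_straight(p,v=.08); env.pause(.3)
a=[env.current_force() for _ in range(1)]; F0=F(8); print(F0.round(2),env.current_t(),env.current_eef_pos().round(4))
np.savez('F0.npz',F0=F0)
ok=down(p,F0,.108+OFF,.001,6)
print(ok,p,env.current_eef_pos().round(4),env.current_force().round(2),env.current_t())
E
```

```text
[-0.15 -0.22 -2.92] 11.4583 [ 0.5478 -0.2032  0.2236]
True [ 0.5477 -0.2032  0.1974] [ 0.5477 -0.2032  0.1974] [-0.96  0.04 -2.98] 19.2583
```

The nose went through the bush with almost no contact. Now I'll push the cork.

```bash
python3 - <<'E'
from feel import *
F0=np.load('F0.npz')['F0']; p=np.array([.5477,-.2032,.1974])
ok=down(p,F0,.066+OFF,.0015,16,lat=3)
print(ok,p,env.current_eef_pos().round(4),(env.current_force()-F0).round(2),env.current_t())
s=snap('scene','s3'); cv2.imwrite('pics/s3.png',cv2.convertScaleAbs(cv2.resize(s['frame'][140:230,135:255,::-1],(800,600),interpolation=cv2.INTER_CUBIC),alpha=1.8,beta=20))
E
```

```text
tip 0.0960 [ 0.5477 -0.2032] [ 0.2 -0.9  4.3]
tip 0.0945 [ 0.5477 -0.2032] [ 0.9 -0.1  8.1]
tip 0.0930 [ 0.5477 -0.2032] [ 1.1 -0.4  8.3]
tip 0.0915 [ 0.5477 -0.2032] [ 1.4 -1.   7.5]
tip 0.0900 [ 0.5477 -0.2032] [ 2.  -0.6  7.5]
tip 0.0885 [ 0.5477 -0.2032] [ 1.6 -1.   6.9]
tip 0.0870 [ 0.5477 -0.2032] [ 2.1 -0.5  7.4]
tip 0.0855 [ 0.5477 -0.2032] [ 1.5 -1.6  6.7]
tip 0.0840 [ 0.5477 -0.2032] [ 2.1 -0.5  6.9]
tip 0.0825 [ 0.5477 -0.2032] [ 1.4 -1.1  7.2]
tip 0.0810 [ 0.5477 -0.2032] [ 1.2 -0.7  6.9]
tip 0.0795 [ 0.5477 -0.2032] [ 2.1 -1.3  6.9]
tip 0.0780 [ 0.5477 -0.2032] [ 2.6 -1.3  6.6]
tip 0.0765 [ 0.5477 -0.2032] [ 2.4 -1.9  6.4]
tip 0.0765 [ 0.548  -0.2034] [ 1.6 -1.   6.4]
tip 0.0750 [ 0.548  -0.2034] [ 2.  -1.9  6. ]
tip 0.0735 [ 0.548  -0.2034] [ 0.7 -0.9  0.1]
True [ 0.54798643 -0.20342272  0.1554    ] [ 0.5479 -0.2034  0.1553] [-0.34 -0.49  0.1 ] 27.9583
```

View pics/s3.png

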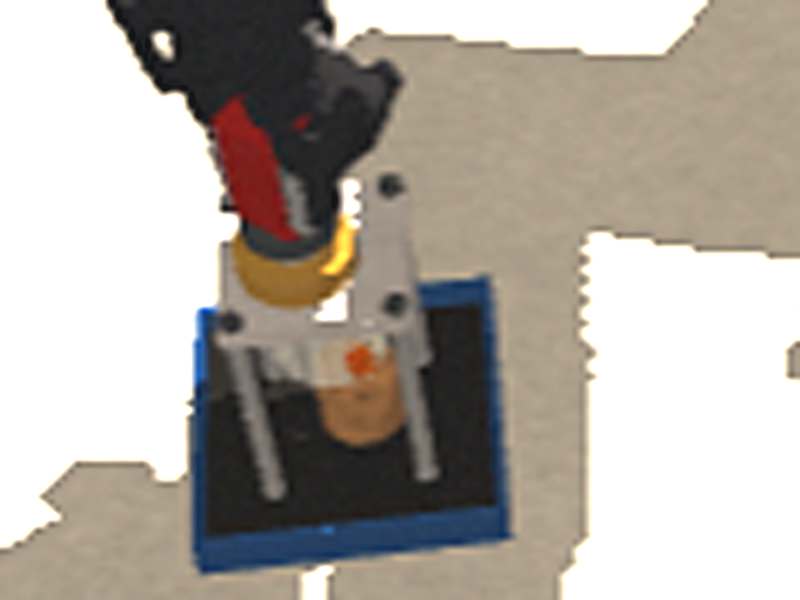

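The force fell to zero at tip 73 mm. The cork shows below the barrel at (362,400) in the crop. I'll check its height, using its bottom edge at (362,443) and its depth.

```bash
python3 - <<'E'
from h import *
s=snap('scene','s4')
k=20/3; 
for y in (390,410,430): print(y,world(s,135+362/k,140+y/k).round(4))
print('bottom edge on floor',world(s,135+362/k,140+443/k,.008).round(4))
# expected outline bottoms of a cork on the tray floor / hanging at 37 mm
for zb in (.008,.037): print(zb,(proj(s,[[.5424+.018,-.1985,zb],[.5424,-.1985,zb+.034]])-[135,140])*k)
print(env.current_t())
E
```

```text
390 [ 0.5491 -0.1837  0.0392]
410 [ 0.5529 -0.184   0.0304]
430 [ 0.5545 -0.1853  0.0186]
bottom edge on floor [ 0.5536 -0.1869  0.008 ]
0.008 [[331.65463586 453.13924892]
 [330.22765051 370.34600909]]
0.037 [[321.94032504 411.26090508]
 [320.35808733 326.27976219]]
28.0583
```

The cork is standing on the tray floor, its front face spanning about 19 to 39 mm. Next I'll withdraw the ramrod and put it back in its block by feel.

```bash
python3 - <<'E'
from feel import *
F0=np.load('F0.npz')['F0']; p=np.array([.54799,-.20342,.1554]); m=0
while p[2]<.14+OFF:
    p[2]+=.006; env.move_straight(p,v=.05); d=env.current_force()-F0; m=max(m,np.linalg.norm(d))
    if np.linalg.norm(d)>5: p[:2]+=.0001*d[:2]
print('max',m)
p[2]=.265; env.move_straight(p,v=.15)
p=np.array([.4740,.1821,.265]); env.move_straight(p,v=.2)
p[2]=.084+OFF+.004; env.move_straight(p,v=.1); env.pause(.3)
F0=F(8); print(F0.round(2),env.current_t(),env.current_width())
ok=down(p,F0,.060+OFF,.0015,8); print(ok,p,env.current_t())
if ok: ok=down(p,F0,.0095+OFF,.003,8,lat=2.5)
print(ok,p,env.current_eef_pos().round(4),(env.current_force()-F0).round(2),env.current_t())
E
```

```text
max 1.7167555938648584
[ 0.09  0.01 -2.99] 35.4583 0.029152374963395303
tip 0.0775 [0.474  0.1821] [ 0.1 -1.  -0.1]
True [0.474  0.1821 0.1489] 41.1583
True [0.474  0.1821 0.0979] [0.4739 0.182  0.0978] [-0.7   0.2   0.04] 47.1083
```

Fully in without contact. I'll release, back off and check.

```bash
python3 - <<'E'
from h import *
env.set_gripper(.085); env.pause(.2)
p=env.current_eef_pos(); env.move_straight([.474,.1821,.27],v=.12)
env.move_straight([.36,.13,.36],v=.25)
env.pause(.3); print(env.current_force().round(2),env.current_t())
g=snap('wrist','w9'); s=snap('scene','s9'); t=snap('top','t9')
d=lambda f,u0,v0,w,h:cv2.resize(f['frame'][v0:v0+h,u0:u0+w,::-1],(400,300),interpolation=cv2.INTER_CUBIC)
img=np.vstack([np.hstack([d(s,280,130,120,90),d(s,135,140,120,90)]),np.hstack([d(t,60,60,440,330),d(s,0,0,512,384)])])
cv2.imwrite('pics/end.png',cv2.convertScaleAbs(img,alpha=1.6,beta=15))
E
```

```text
[-0.16 -1.3   0.59] 50.5417
```

View pics/end.png

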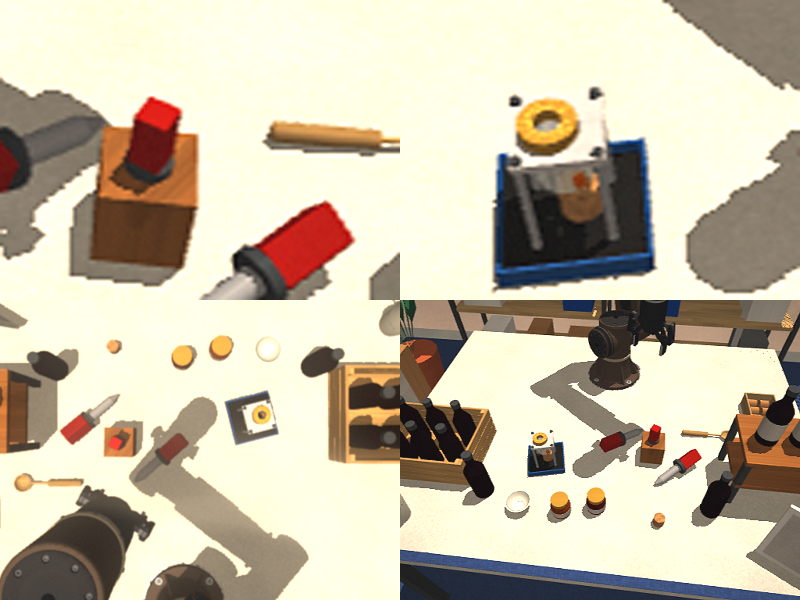

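The ramrod is back in the block with its collar down (155,140), the cork is in the tray (580,205), and the jars, bottles, bowl, spoon and spare cork look unmoved. I'll check the handle's height by depth and then hand in.

```bash
python3 - <<'E'
from h import *
t=load('t9'); u,v=proj(t,[.474,.182,.147])[0]; w=world(t,u,v); print(w)
if abs(w[2]-.147)<.004: print(env.sign_off())
E
```

```text
[0.47401526 0.18192536 0.14744436]
the job is handed in; nothing more can be done
None
```

The job is handed in: the cork is in the blue tray and the ramrod is back home in its block and released, with the protected items looking unmoved; the two larger spare ramrods fell over during the run and were left lying (cause not checked).

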